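# Close the capsule board

### The job

Close up the capsule filling board: swing the red latch clear of the bed, lower the blue press plate level and gently over the two steel pins until it lies flush on the bed, without dropping or forcing it, then swing the latch fully back across the plate to lock it. Let go of everything and leave the other things on the counter where they are.

Things in the scene. Friction and masses are not known exactly. Their poses are not given: they have to be found in the camera images.
- board_bed (a point): Centre of the top face of the capsule filling board's bed, 24 mm above the counter, axes as for the board, z up. Two steel locating pins, 12 mm diameter, stand on the bed at x = +75 and -75 mm, y = 0; they rise 30 mm above it, the last 7 mm tapering to 5 mm diameter.
- latch_hinge (a point): Upright hinge axis of the red latch, on the lug at board x = 0, y = +85 mm, 40 mm above the counter; axes as for the board. The latch arm is 14 mm wide, 52 mm long from the hinge, and spans 37 to 43 mm above the counter, 3 mm clear of a seated plate's top.
- latch_knob (a point): The upright red round knob on the latch, 42 mm from the hinge axis: 16 mm diameter, from 43 to 77 mm above the counter; this point is on its axis at 60 mm.
- latch (a joint): Latch angle, rad. At 0 (stop) the arm points to the board's -y and covers a seated plate's edge by 27 mm. It grows anticlockwise seen from above to 1.6 (stop), arm along the board's +x; clear of the plate's place from about 1.3 on. Stays where left; light friction, about 1 N at the knob. Starts between 0 and 0.6.
- plate_grip (a point): Centre of the plate's black handle, 35 mm above the plate's underside, axes as for the plate. The handle is an upright block on the plate's middle, 70 mm along x, 18 mm across y, from the plate's top to 60 mm above its underside. Seated, this point is 35 mm above point board_bed.
- mortar: Bystander: white ceramic mixing bowl, 110 mm across, 75 mm high; origin at the centre of its underside.
- jar: Bystander: amber jar with black lid, 72 mm across, 100 mm high; origin at the centre of its underside.
- bottle: Bystander: white bottle with green cap, 60 mm across, 130 mm high; origin at the centre of its underside.
- spatula: Bystander: spatula lying flat, 170 mm long, its own x axis along its length.
- brush: Bystander: brush lying flat, 160 mm long, its own x axis along its length.
- tray: Bystander: shallow green tray, 150 x 110 mm, 25 mm high; origin at the centre of its underside.
- mug: Bystander: blue mug, 76 mm across, 85 mm high, handle to its own +y; origin at the centre of its underside.
- board: The board: a fixed aluminium slab, 210 mm along its x, 150 mm along its y, 24 mm thick, small red and black capsule ends flush in its face. Origin under its centre, on the counter. A dark lug, 50 x 45 mm and 34 mm high, sits against its +y side at x = 0 and reaches to y = +108 mm; it carries the latch.
- plate: The press plate: a loose blue slab, 180 mm along its x, 120 mm along its y, 10 mm thick, about 0.35 kg, at first flat on the counter. Origin at the centre of its underside. Two through holes of 14.5 mm diameter at x = +75 and -75 mm, y = 0, take the pins; either way round fits the board.
Things that resemble listed ones, but are neither listed nor needed, are in the scene too. Of the things shaped like the plate, the blue one is meant.

How it is judged:
By the outcome, as a careful person would: the job done as asked, in the order asked, and still so for the second after the job is handed in, with the robot touching nothing.
It also fails if it takes over 72 s, if anything falls off the work surface, if the arm or the gripper's body presses on something with over 40 N, if the wrist force passes 120 N, or if a joint passes its speed limit or range.

### The arm

A 6-joint arm with a two-finger parallel gripper is mounted at the origin on the work surface. World frame = base frame: x ahead of the robot, y to its left, z up, the work surface at z = 0. Lengths are in mm, angles in rad, forces in N, time in s.
With the tool pointing down it reaches from about 300 to 875 mm from the base axis. Payload 4.2 kg.
Tool frame: the origin (TCP) lies at the very end of the fingers, on their centre line; the grasp point (between the pads) lies 19 mm behind it; z points along the fingers, y is the line along which they close (so a half turn about z gives the same grasp; the last joint's range is limited). The gripper opens to 85 mm and grips with 20 to 120 N. Pads are 22 mm wide; open, the fingers measure 114 mm over their backs; the gripper's body (76 mm by 85 mm) begins 54 mm behind the grasp point. The pads swing forward as they close: fully open they stand 13 mm farther back than shut.
Start: joints at [1.304, 0.32, 1.565, -0, 1.257, -0.02], TCP at [140.475, 557.591, 231.338] pointing down, gripper open.
Joint ranges: [-3.11, 3.11], [-0.84, 2.01], [0.21, 2.61], [-1.34, 4.49], [0.05, 2.63], [-2.56, 2.56]. Speed limits (rad/s): [2.57, 2.57, 3.14, 3.14, 3.14, 3.14].

### API

Orientations are given as a unit quaternion [w, x, y, z].
In Python, from plant import ctrl gives the robot as it stands. The module is installed in compiled form; this text tells all that it offers. Calls block until the motion is done:
- ctrl.move_ptp(position, orientation): joint-space move of the TCP to a pose.
- ctrl.servo_line(position, attitude=None, max_speed=150, f_stop=None): straight line of the TCP; attitude=None keeps the orientation; max_speed is the mean speed in mm/s. With f_stop (N) it stops when the force on the tool has changed by that much, and returns True; else False.
- ctrl.move_joints(angles): joint-space move.
- ctrl.set_gripper(opening, grip_force=None): finger opening in mm; grip_force is the grip in N (None keeps the last); returns when the fingers have stopped.
- ctrl.sleep(seconds).
- ctrl.inverse_kinematics(position, orientation): joint angles nearest the present ones, or None.
- ctrl.get_state(): the state.
- ctrl.get_image(name): name is "side" or "top"; returns (picture, depth): 400x640x3 uint8, red, green, blue; 400x640 float32, mm along the optical axis (not along the pixel's ray), 0 where there is no reading.
- ctrl.camera_model(name): a dict with "K" (3x3 intrinsics, pixels), "cam_to_world" (4x4, takes a point from camera to world coordinates). Camera axes: x right, y down, z forward; pixel columns grow to the right and rows downward; lengths in mm; the calibration is good to about 2 mm. A picture is of the moment at which its call begins. camera_model takes no time and is no camera call.
A pose or a line that the arm cannot do raises ctrl.IKError and nothing moves.
- ctrl.finish_job(): hands the job in; it is judged then, once.
Trained networks look in the newest picture that a camera, given by its name, has taken for a name from the list of things; names that differ only in an ending like _2 or _b are one class to them, and where a whole thing is asked for, a point or a joint stands for the part that bears it (a point fixed in the world has none). Each returns a list of dicts, best first, with "confidence" (0 to 1); they miss things now and then, are a little off and sometimes report something else, mostly with a low value. They report only what shows in the picture. A call takes as long as a camera call. They do not tell look-alikes from the thing itself.
- ctrl.trace(name, camera): "mask" (400x640 bool, what is visible of it) and "centre" ([column, row] in pixels, amid what is visible of it).
The state is a dict: "time": time; "joints": joint angles; "joint_vel": joint speeds; "effort": joint torques, N m; "tool_pos": TCP position; "eef_rot": TCP orientation; "contact_force": force on the tool from outside, world axes, zero at the start; "wrist_torque": the same for the moment, N m; "gripper_width": finger opening in mm; "finger_force": force on a finger pad.
Only numpy, scipy, OpenCV 4.12 (cv2) and the standard library are available. Lean on these libraries where they do the work, as an engineer would, in place of code of your own. Each camera call takes 0.05 s, during which the arm holds its last target. There are 200 camera calls.

## Working session

There is one attempt and no reset: what is moved stays moved. The work goes in short steps, each a Python script; the robot and the scene stay as the last script left them, time stands still between calls to the robot, and variables do not carry over. Pictures are saved under pics/ and viewed, at most 10 in all, crops included, and the job is handed in when it is done.

```bash
mkdir -p pics; cat > h.py <<'E'
import numpy as np, cv2
from plant import ctrl
def snap(cam,fn=None):
    im,d=ctrl.get_image(cam)
    if fn: cv2.imwrite('pics/'+fn,im[:,:,::-1])
    return im,d
def cloud(cam,d):
    m=ctrl.camera_model(cam);K=np.array(m['K']);T=np.array(m['cam_to_world'])
    v,u=np.mgrid[0:400,0:640]
    P=np.stack([(u-K[0,2])/K[0,0]*d,(v-K[1,2])/K[1,1]*d,d],-1)
    W=P@T[:3,:3].T+T[:3,3]; W[d<=0]=np.nan
    return W
E
python3 - <<'E'
from h import *
for c in('top','side'):
    im,d=snap(c,c+'1.png');np.savez(c+'1.npz',im=im,d=d,W=cloud(c,d))
    m=ctrl.camera_model(c);print(c,np.round(m['K'],1).tolist(),np.round(m['cam_to_world'],3).tolist())
    for n in('plate','board','latch_knob','plate_grip'):
        for r in ctrl.trace(n,c): print(c,n,round(r['confidence'],2),np.round(r['centre']),r['mask'].sum())
s=ctrl.get_state();print(s['time'],s['eef_rot'],s['gripper_width'])
E
```

```text
top [[391.2, 0.0, 323.5], [0.0, 391.2, 198.3], [0.0, 0.0, 1.0]] [[-0.023, -0.992, 0.128, 343.745], [-1.0, 0.02, -0.02, -4.894], [0.017, -0.128, -0.992, 1100.902], [0.0, 0.0, 0.0, 1.0]]
top plate 0.77 [426. 294.] 3008
top plate 0.74 [378. 204.] 2659
top latch_knob 0.55 [216. 202.] 168
top latch_knob 0.46 [308. 173.] 822
top latch_knob 0.46 [398. 100.] 885
top plate_grip 0.86 [382. 201.] 2730
top plate_grip 0.6 [426. 299.] 2991
side [[386.6, 0.0, 315.2], [0.0, 386.6, 195.1], [0.0, 0.0, 1.0]] [[0.809, -0.452, 0.376, 129.205], [-0.588, -0.612, 0.53, -543.791], [-0.01, -0.649, -0.761, 841.062], [0.0, 0.0, 0.0, 1.0]]
side plate 0.91 [282. 365.] 4860
side plate 0.71 [344. 264.] 3211
side plate 0.58 [261. 154.] 137
side board 0.6 [263. 168.] 3121
side latch_knob 0.45 [262. 152.] 91
side plate_grip 0.75 [345. 264.] 3298
side plate_grip 0.62 [283. 368.] 4878
side plate_grip 0.48 [257. 150.] 77
side plate_grip 0.45 [381. 148.] 1022
0.5 [5.31817960e-06 1.23094044e-01 9.92395010e-01 3.92512911e-06] 85.60351752205045
```

View pics/top1.png

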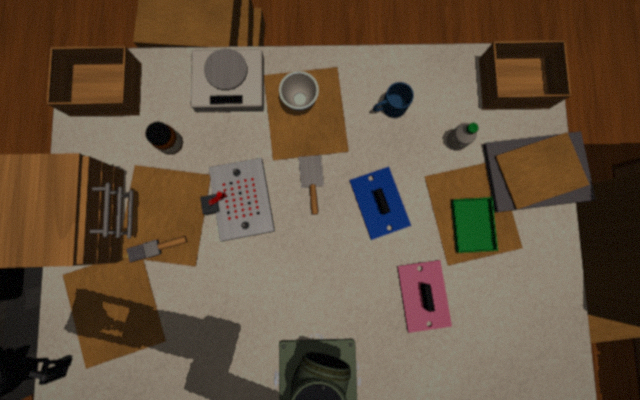

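View pics/side1.png

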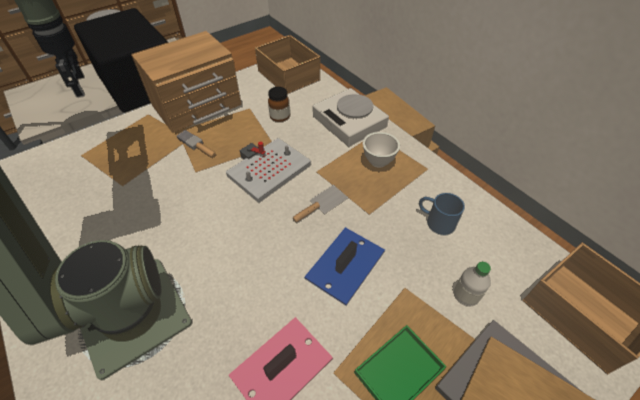

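Top view: blue plate (380,203); its look-alike is the pink plate (426,296). The board is at (242,200), with pins near (236,172) and (245,225). The latch is at (216,199) on its lug (208,205), pointing right over the board. I choose the blue plate by its colour and will measure it next.

```bash
cat >> h.py <<'E'
def rect(P): # axis-aligned-with-object rectangle of xy points
    (c,s,a)=cv2.minAreaRect(P[:,:2].astype(np.float32)); a=np.radians(a)
    if s[0]<s[1]: s=s[::-1]; a+=np.pi/2
    a=(a+np.pi/2)%np.pi-np.pi/2
    return np.round([*c,*s,a],3)
def comp(m):
    n,l,st,c=cv2.connectedComponentsWithStats(m.astype(np.uint8)); 
    return l==1+np.argmax(st[1:,4])
def project(cam,p):
    m=ctrl.camera_model(cam);K=np.array(m['K']);T=np.linalg.inv(np.array(m['cam_to_world']))
    q=K@(T[:3,:3]@np.array(p,float)+T[:3,3]);return q[:2]/q[2]
E
python3 - <<'E'
from h import *
for c in('top','side'):
    f=np.load(c+'1.npz');im,d,W=f['im'],f['d'],f['W'];z=W[...,2]
    hsv=cv2.cvtColor(im,cv2.COLOR_RGB2HSV);H,S,V=hsv[...,0],hsv[...,1],hsv[...,2]
    bl=comp((H>105)&(H<125)&(S>150)&(z<20))
    print(c,'plate',rect(W[bl]),np.nanmedian(z[bl]),bl.sum())
    ys,xs=np.where(bl);box=np.zeros_like(bl);box[ys.min():ys.max(),xs.min():xs.max()]=1
    k=box&(z>45)&(V<90);print('handle',rect(W[k]),np.nanmedian(z[k]),k.sum())
    # board
    C=W[...,:2]; near=(abs(C[...,0]-460)<170)&(abs(C[...,1]-210)<170)
    b=comp(near&(z>17)&(z<31)); print('board',rect(W[b]),np.nanmedian(z[b]),b.sum())
    red=near&((H<6)|(H>174))&(S>130)&(z>35);print('red n',red.sum(),[ (x,y) for y,x in np.argwhere(red)][:3])
    Q=W[red];print(np.round(Q[np.argsort(Q[:,2])][::max(1,len(Q)//12)],0).tolist())
    p=near&(z>38)&~red&(z<90)
    n,l,st,cc=cv2.connectedComponentsWithStats(p.astype(np.uint8))
    for i in range(1,n): print('tall',cc[i].round(1),st[i,4],W[l==i].mean(0).round(1),z[l==i].max().round(1))
a=cv2.resize(np.load('top1.npz')['im'][140:255,190:430],None,fx=3.3,fy=3.3,interpolation=cv2.INTER_CUBIC)
cv2.imwrite('pics/crop1.png',a[:,:,::-1])
E
```

```text
top plate [ 4.69651e+02 -1.84245e+02  1.74720e+02  1.16737e+02  3.17000e-01] 10.251009732696389 2220
handle [ 4.69175e+02 -1.85406e+02  6.99260e+01  1.97150e+01  3.20000e-01] 59.30246197982024 193
board [4.86354e+02 2.03230e+02 2.10099e+02 1.51768e+02 1.64000e-01] 23.97477416167294 3899
red n 109 [(np.int64(217), np.int64(192)), (np.int64(218), np.int64(192)), (np.int64(219), np.int64(192))]
[[471.0, 275.0, 35.0], [476.0, 266.0, 40.0], [473.0, 285.0, 41.0], [482.0, 282.0, 42.0], [473.0, 279.0, 43.0], [494.0, 241.0, 44.0], [481.0, 265.0, 44.0], [483.0, 259.0, 45.0], [495.0, 243.0, 59.0], [488.0, 250.0, 74.0], [498.0, 247.0, 76.0], [495.0, 246.0, 78.0], [492.0, 254.0, 79.0]]
tall [235.1 170.9] 18 [559.4 213.3  48.2] 55.7
tall [219. 191.] 1 [500.4 249.1  77.2] 77.2
tall [224. 192.] 1 [502.3 243.5  45.1] 45.1
tall [226.  195.5] 2 [493.  238.7  42.5] 44.3
tall [211. 197.] 1 [490.2 280.2  38.8] 38.8
tall [222.6 197.8] 5 [486.5 247.2  45. ] 53.2
tall [207.4 203.8] 32 [471.4 288.6  42.2] 48.0
tall [218.5 200.5] 2 [479.7 258.9  42.3] 42.8
tall [218. 211.] 1 [451.5 260.9  38.2] 38.2
tall [243.6 224.4] 16 [412.7 189.1  50.7] 56.0Traceback (most recent call last):
  File "<stdin>", line 5, in <module>
  File "h.py", line 20, in comp
    return l==1+np.argmax(st[1:,4])
                ~~~~~~~~~^^^^^^^^^^
    return _wrapfunc(a, 'argmax', axis=axis, out=out, **kwds)
    return bound(*args, **kwds)
ValueError: attempt to get argmax of an empty sequence
```

```bash
python3 - <<'E'
from h import *
c='side'
f=np.load(c+'1.npz');im,d,W=f['im'],f['d'],f['W'];z=W[...,2]
hsv=cv2.cvtColor(im,cv2.COLOR_RGB2HSV);H,S,V=hsv[...,0],hsv[...,1],hsv[...,2]
print(hsv[280,340],W[280,340])
bl=comp((H>100)&(H<128)&(S>110)&(abs(W[...,0]-470)<130)&(abs(W[...,1]+185)<130))
top=bl&(z>6)&(z<14)
print(c,'plate',rect(W[top]),np.nanmedian(z[top]))
k=(abs(W[...,0]-470)<60)&(abs(W[...,1]+185)<60)&(z>56)&(z<66);print('handle',rect(W[k]),np.nanmedian(z[k]),k.sum())
C=W[...,:2]; near=(abs(C[...,0]-480)<170)&(abs(C[...,1]-210)<170)
b=comp(near&(z>20)&(z<28)); print('board',rect(W[b]),np.nanmedian(z[b]),b.sum())
p=near&(z>49)&(z<90)
n,l,st,cc=cv2.connectedComponentsWithStats(p.astype(np.uint8))
for i in range(1,n):
    if st[i,4]>3: print('tall',cc[i].round(1),st[i,4],W[l==i].mean(0).round(1),z[l==i].max().round(1))
print([[project('top',q).round(1) for q in [(560.3,215.4,54),(412.4,191,54)]],[project('side',q).round(1) for q in [(560.3,215.4,54),(412.4,191,54)]]])
a=cv2.resize(np.load('top1.npz')['im'][140:255,190:430],None,fx=3.3,fy=3.3,interpolation=cv2.INTER_CUBIC)
s=cv2.resize(im[130:310,200:400],None,fx=2.5,fy=2.5,interpolation=cv2.INTER_CUBIC)[:200,:]
s=cv2.resize(im[135:205,210:400],None,fx=3,fy=3,interpolation=cv2.INTER_CUBIC)
o=np.zeros((a.shape[0]+s.shape[0],a.shape[1],3),np.uint8);o[:a.shape[0]]=a;o[a.shape[0]:,:s.shape[1]]=s
cv2.imwrite('pics/crop1.png',o[:,:,::-1])
E
```

```text
[111 139 132] [ 431.57815232 -214.31066503    8.37877082]
side plate [ 4.70911e+02 -1.85612e+02  1.80293e+02  1.17549e+02  3.17000e-01] 9.280600402087941
handle [ 4.71180e+02 -1.86152e+02  6.93510e+01  1.78800e+01  3.08000e-01] 58.95784704558753 189
board [4.88499e+02 2.00912e+02 2.12072e+02 1.53062e+02 1.67000e-01] 23.329633101686 2373
tall [279.3 106.6] 42 [642.1 376.   64.8] 87.6
tall [260.7 146.4] 50 [493.5 244.9  66.1] 78.7
tall [286.2 146.6] 5 [561.3 212.6  52.1] 53.6
tall [247.5 172.3] 6 [414.7 188.9  51.2] 53.6
[[array([233.9, 170.2]), array([242.7, 224.5])], [array([285.4, 145.8]), array([246.3, 171.6])]]
```

View pics/crop1.png

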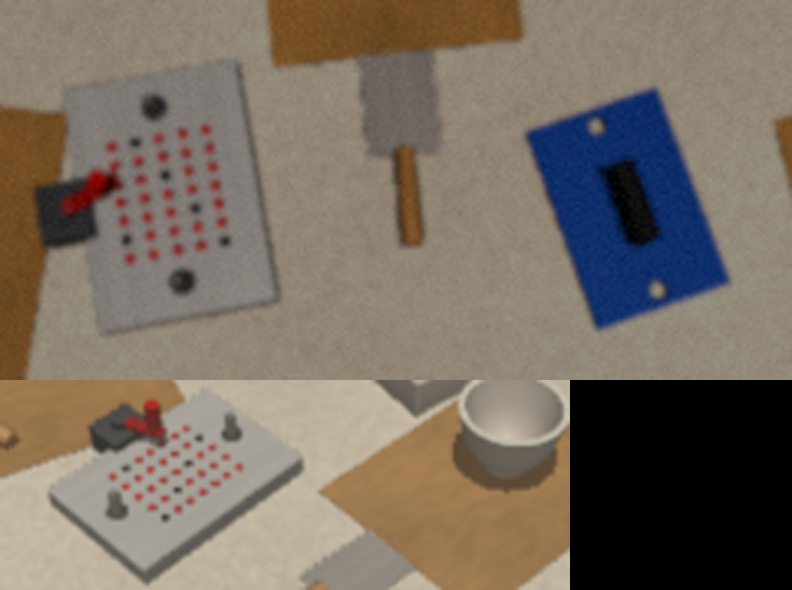

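The crop confirms the blue plate with its black handle, the two pins (153,105 and 182,280 in the crop) and the red latch. Its angle is about 0.34. The two cameras agree within about 2 mm. Now the latch.

```bash
cat >> h.py <<'E'
from scipy.spatial.transform import Rotation as Rn
A=0.165; BED=np.array([487.3,202.0]); HIN=BED+85*np.array([-np.sin(A),np.cos(A)])
def quat(psi): # tool down, closing axis at world angle psi
    y=np.array([np.cos(psi),np.sin(psi),0]);z=np.array([0,0,-1.])
    q=Rn.from_matrix(np.stack([np.cross(y,z),y,z],1)).as_quat();return [q[3],*q[:3]]
def knob(l,r=42): return HIN+r*np.array([np.cos(A-np.pi/2+l),np.sin(A-np.pi/2+l)])
def st(t=''):
    s=ctrl.get_state();print(t,'t',round(s['time'],2),'p',np.round(s['tool_pos'],1),'F',np.round(s['contact_force'],1),'M',np.round(s['wrist_torque'],2),'w',round(s['gripper_width'],1),'ff',np.round(s['finger_force'],1));return s
E
python3 - <<'E'
from h import *
l=0.34
ctrl.set_gripper(34,20)
ctrl.move_ptp([*knob(l),140],quat(A+l));st('above')
print(ctrl.servo_line([*knob(l),51],f_stop=8));st('down')
ctrl.set_gripper(22);st('cage')
for l in np.linspace(.5,1.62,6):
    h=ctrl.servo_line([*knob(l),51],quat(A+l),100,f_stop=15);st('%.2f %s'%(l,h))
    if h: break
snap('side','lat.png')
E
```

```text
above t 2.79 p [493.4 250.  140.3] F [-0.4 -0.5  0.3] M [-0.02 -0.03  0.03] w 33.8 ff 0.0
False
down t 3.53 p [494.2 249.7  51.7] F [-0.6 -0.1  0.4] M [ 0.02 -0.01 -0.01] w 34.0 ff 0.0
cage t 3.81 p [494.1 249.3  51.8] F [-0.1  0.7 -0.1] M [ 0.02 -0.02  0.02] w 22.1 ff 0.0
0.50 False t 4.12 p [499.4 252.9  51.2] F [-0.1  0.6 -0.1] M [ 0.03 -0.01  0.  ] w 22.3 ff 0.0
0.72 False t 4.49 p [505.8 259.3  51. ] F [ 0.4 -0.2  0.2] M [-0.06  0.03  0.05] w 22.1 ff 0.0
0.95 False t 4.87 p [510.8 267.1  51. ] F [-0.4  0.1 -0.6] M [ 0.02  0.04 -0.04] w 21.8 ff 0.0
1.17 False t 5.24 p [514. 276.  51.] F [-0.1 -0.8  0.5] M [ 0.03 -0.   -0.02] w 21.7 ff 0.0
1.40 False t 5.62 p [515.2 285.3  51. ] F [-1.6 -0.1 -0.7] M [ 0.04 -0.01  0.02] w 21.6 ff 0.0
1.62 False t 5.99 p [514.3 294.6  51. ] F [-0.1 -0.2 -0.6] M [ 0.03 -0.01  0.05] w 22.0 ff 0.0
```

View pics/lat.png

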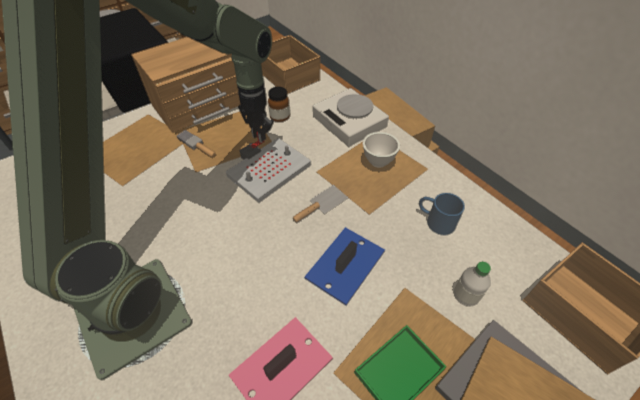

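The side view shows the fingers at the knob (258,140), swung beside the lug, with the bed free. Next I retreat, check the latch and grasp the plate.

```bash
python3 - <<'E'
from h import *
s=ctrl.get_state();p=s['tool_pos']
ctrl.set_gripper(34);ctrl.servo_line([p[0],p[1],150],max_speed=250)
P=np.array([470.3,-185.4]);q=quat(.317-np.pi/2)
ctrl.move_ptp([*P,150],q)
for c in('top','side'):
    im,d=snap(c);W=cloud(c,d);hsv=cv2.cvtColor(im,cv2.COLOR_RGB2HSV)
    near=(np.hypot(W[...,0]-HIN[0],W[...,1]-HIN[1])<70)&(W[...,2]>55)&(W[...,2]<90)
    k=W[near].mean(0);v=k[:2]-HIN;print(c,'knob',k.round(1),near.sum(),'latch',np.arctan2(v[1],v[0])-A+np.pi/2,np.hypot(*v))
ctrl.set_gripper(60)
print(ctrl.servo_line([*P,19],max_speed=100,f_stop=8));st('down')
ctrl.set_gripper(10,70);st('grip')
print(ctrl.servo_line([*P,60],max_speed=80));st('lift')
print(np.round(ctrl.get_state()['joints'],2))
for c in('top','side'):
    im,d=snap(c,c+'_lift.png');np.savez(c+'2.npz',im=im,d=d,W=cloud(c,d))
E
```

```text
top knob [512.7 290.5  72.6] 41 latch 1.5228896193843615 39.594714139793155
side knob [515.2 288.3  68.9] 41 latch 1.4643408246483234 41.90985000044593
False
down t 10.65 p [ 470.7 -185.6   19.5] F [1.3 0.9 0.8] M [ 0.01 -0.02  0.02] w 60.0 ff 0.0
grip t 11.1 p [ 470.6 -185.6   19.4] F [-0.8 -0.5  3.6] M [-0.03  0.07  0.  ] w 17.4 ff 69.1
False
lift t 11.77 p [ 469.8 -185.2   59.7] F [ 0.5  0.5 -2.5] M [-0.01  0.01 -0.03] w 17.5 ff 68.3
[-0.4   0.39  1.96  0.    0.8   0.86]
```

View pics/side_lift.png

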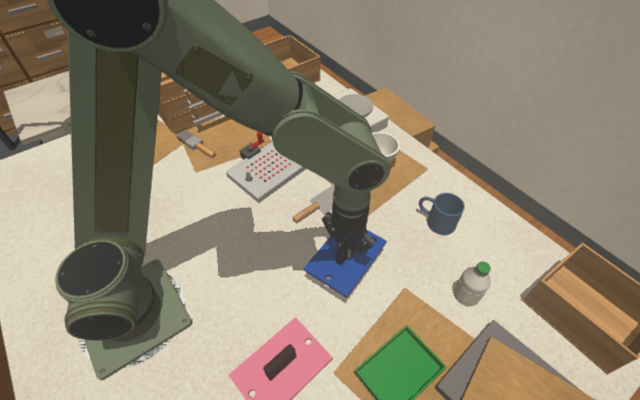

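The plate is held level at about (345,260), and the latch is open at about 1.5 rad. Now I carry it to hover over the board and check.

```bash
python3 - <<'E'
from h import *
ctrl.servo_line([470.3,-185.4,150],max_speed=150)
q=quat(A-np.pi/2)
ctrl.move_ptp([*BED,150],q)
ctrl.servo_line([*BED,84],q,100);ctrl.sleep(.3);s=st('hover');print(np.round(s['joints'],2),s['eef_rot'],quat(A-np.pi/2))
for c in('top','side'):
    im,d=snap(c,c+'_hov.png');W=cloud(c,d);z=W[...,2];np.savez(c+'3.npz',im=im,d=d,W=W)
    hsv=cv2.cvtColor(im,cv2.COLOR_RGB2HSV);H,S=hsv[...,0],hsv[...,1]
    b=(H>100)&(H<128)&(S>110)&(abs(W[...,0]-487)<130)&(abs(W[...,1]-202)<130)&(z>68)&(z<82)
    print(c,rect(W[b]),np.median(z[b]),b.sum())
    Q=W[b];a=np.linalg.lstsq(np.c_[Q[:,:2]-BED,np.ones(len(Q))],Q[:,2],rcond=None)[0];print('tilt',a)
t=cv2.resize(cv2.imread('pics/top_hov.png')[130:260,180:310],None,fx=4,fy=4,interpolation=cv2.INTER_CUBIC)[:,:400]
s=cv2.resize(cv2.imread('pics/side_hov.png')[110:240,210:340],None,fx=3,fy=3,interpolation=cv2.INTER_CUBIC)
o=np.zeros((520,790,3),np.uint8);o[:,:400]=t;o[:390,400:]=s;cv2.imwrite('pics/hov.png',o)
E
```

```text
hover t 15.17 p [487.5 202.1  84.5] F [-0.5 -0.4 -2.8] M [-0.03  0.01  0.07] w 17.1 ff 68.2
[0.37 0.39 1.88 0.   0.88 1.78] [-1.44525293e-04  9.96596359e-01  8.24345621e-02  4.68138610e-04] [np.float64(0.0), np.float64(0.9965988047720978), np.float64(0.08240644590580373), np.float64(0.0)]
top [4.92457e+02 1.66519e+02 1.77774e+02 5.15930e+01 1.98000e-01] 74.92571691108321 948
tilt [ 2.66950044e-03 -5.04441534e-03  7.47273928e+01]
side [4.88104e+02 2.00194e+02 1.78933e+02 1.22451e+02 1.51000e-01] 74.21672226514477 1195
tilt [-2.36405788e-04 -1.33664082e-03  7.42527373e+01]
```

View pics/hov.png

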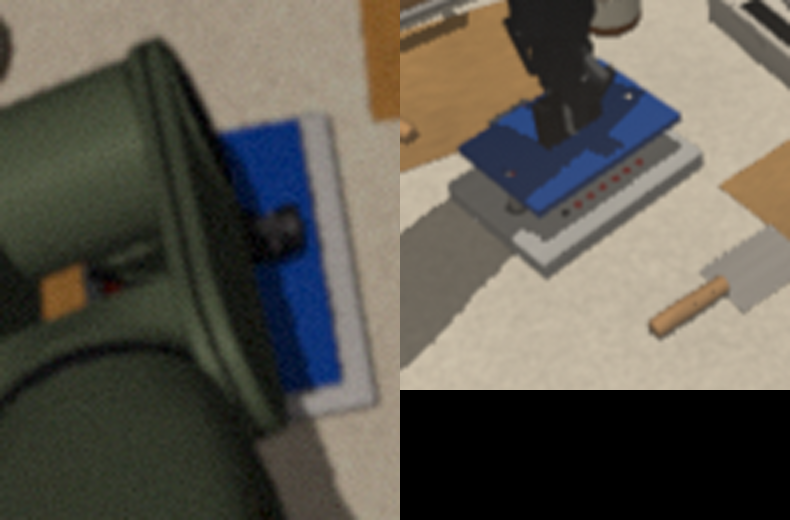

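Side view: both holes line up over the pins, and the plate is level and within about 1 mm of the board. Lowering with force stops.

```bash
python3 - <<'E'
from h import *
for z in(72,66,62,58,54):
    h=ctrl.servo_line([*BED,z],quat(A-np.pi/2),25,f_stop=6);st('%d %s'%(z,h))
    if h: break
E
```

```text
72 False t 15.9 p [487.3 202.   71.9] F [ 0.6 -0.  -2.3] M [ 0.09 -0.04  0.06] w 17.1 ff 68.2
66 False t 16.29 p [487.2 202.   65.8] F [-0.2 -0.3 -1.9] M [-0.01  0.   -0.01] w 17.4 ff 68.2
62 False t 16.6 p [487.1 201.9  61.8] F [ 0.6  0.7 -3.1] M [ 0.   -0.01 -0.01] w 17.4 ff 68.2
58 False t 16.91 p [487.1 201.9  57.8] F [-0.   0.1 -3.3] M [ 0.02 -0.01 -0.04] w 17.4 ff 68.2
54 False t 17.22 p [487.1 201.9  53.8] F [-0.8 -0.1 -2.9] M [ 0.03  0.01 -0.01] w 17.3 ff 68.2
```

```bash
python3 - <<'E'
from h import *
p=ctrl.get_state()['tool_pos'][:2];q=quat(A-np.pi/2)
for z,v in((46,20),(41.5,8)):
    h=ctrl.servo_line([*BED,z],q,v,f_stop=5);st('%s %s'%(z,h))
    if h: break
ctrl.sleep(.2);st('settled')
ctrl.set_gripper(40,20);ctrl.sleep(.2);s=st('open')
ctrl.servo_line([*BED,150],q,120)
ctrl.move_ptp([*knob(1.5),150],quat(A+1.5-np.pi));st('over knob');print(np.round(ctrl.get_state()['joints'],2))
for c in('top','side'):
    im,d=snap(c,c+'_seat.png');W=cloud(c,d);z=W[...,2]
    hsv=cv2.cvtColor(im,cv2.COLOR_RGB2HSV);H,S=hsv[...,0],hsv[...,1]
    b=(H>100)&(H<128)&(S>110)&(abs(W[...,0]-487)<130)&(abs(W[...,1]-202)<130)&(z>20)&(z<60)
    Q=W[b];print(c,rect(Q),np.median(z[b]),'tilt',np.linalg.lstsq(np.c_[Q[:,:2]-BED,np.ones(len(Q))],Q[:,2],rcond=None)[0])
    if c=='side': cv2.imwrite('pics/seat.png',cv2.resize(im[100:220,190:350,::-1],None,fx=4,fy=4,interpolation=cv2.INTER_CUBIC))
E
```

```text
46 False t 17.77 p [487.2 202.   45.9] F [ 0.6  0.8 -2. ] M [-0.01 -0.04  0.01] w 17.3 ff 68.2
41.5 True t 18.18 p [487.4 202.1  43.4] F [-0.8 -0.7  4.7] M [-0.04 -0.03 -0.05] w 17.6 ff 69.1
settled t 18.38 p [487.4 202.   43.4] F [-0.4  0.3  6. ] M [-0.05 -0.02 -0.03] w 17.7 ff 69.1
open t 18.93 p [486.3 201.6  42.3] F [-0.   0.4 -0.6] M [-0.01  0.06 -0.03] w 40.0 ff 0.0
over knob t 20.44 p [514.6 290.3 148.6] F [1.  0.2 0.5] M [-0.01  0.   -0.03] w 39.8 ff 0.0
[ 0.49  0.41  1.65 -0.    1.09  1.97]
top [4.82381e+02 2.22648e+02 1.79624e+02 1.60598e+02 1.65000e-01] 34.03509330379711 tilt [ 2.45935546e-04 -5.35480407e-03  3.41092834e+01]
side [4.87359e+02 2.03148e+02 1.82378e+02 1.29106e+02 1.99000e-01] 33.32311870166916 tilt [ 5.77779187e-04 -1.59198700e-03  3.33452574e+01]
```

View pics/seat.png

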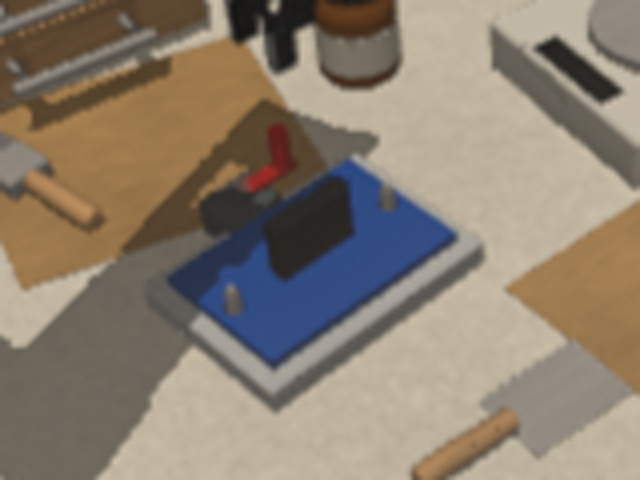

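Seen from the side: the plate is flush, both pins stand through the holes at (233,298) and (387,195), and the latch knob is open at (278,150). Closing the latch.

```bash
python3 - <<'E'
from h import *
l=1.5
ctrl.move_ptp([*knob(l),150],quat(A+l));ctrl.set_gripper(34,20)
print(ctrl.servo_line([*knob(l),51],f_stop=8));st('down')
ctrl.set_gripper(22)
for l in [1.25,1.0,.75,.5,.25,0.05,-.05,-.12,-.2]:
    h=ctrl.servo_line([*knob(l),51],quat(A+max(l,0)),60 if l>.1 else 20,f_stop=6);st('%.2f %s'%(l,h))
    if h: break
ctrl.set_gripper(34);p=ctrl.get_state()['tool_pos']
# re-centre on the knob's expected place, then leave
ctrl.servo_line([p[0],p[1],160],max_speed=120)
ctrl.move_ptp([400,-40,250],quat(1.32))
for c in('top','side'):
    im,d=snap(c,c+'_end.png');W=cloud(c,d)
    near=(np.hypot(W[...,0]-HIN[0],W[...,1]-HIN[1])<62)&(W[...,2]>60)&(W[...,2]<90)&(im[...,0]>1.6*im[...,1])
    k=W[near].mean(0);v=k[:2]-HIN;print(c,'knob',k.round(1),near.sum(),'latch',np.arctan2(v[1],v[0])-A+np.pi/2,np.hypot(*v),'expected',knob(0))
st('end')
E
```

```text
False
down t 24.23 p [515.8 290.1  51.7] F [-0.1 -0.2  0.3] M [-0.    0.02 -0.03] w 33.9 ff 0.0
1.25 False t 24.91 p [515.  279.3  51.3] F [-1.   0.5  0.4] M [-0.04  0.02 -0.04] w 21.8 ff 0.0
1.00 False t 25.31 p [512.  269.4  51.1] F [ 0.3 -0.  -0.5] M [ 0.04 -0.02  0.02] w 22.0 ff 0.0
0.75 False t 25.71 p [506.7 260.4  51. ] F [-0.8  0.3  0.9] M [0.02 0.   0.  ] w 21.9 ff 0.0
0.50 False t 26.11 p [499.4 253.   51. ] F [0.2 0.1 0. ] M [ 0.06  0.04 -0.04] w 21.9 ff 0.0
0.25 False t 26.51 p [490.5 247.6  51.1] F [ 0.3 -0.3 -0. ] M [0.03 0.02 0.03] w 21.9 ff 0.0
0.05 False t 27.07 p [482.4 244.9  51. ] F [-0.9 -0.3 -1. ] M [ 0.02 -0.05 -0.02] w 22.3 ff 0.0
-0.05 False t 27.43 p [478.5 244.1  51.1] F [ 0.4 -0.6  0.4] M [-0.05 -0.19 -0.  ] w 21.9 ff 0.5
-0.12 True t 27.64 p [478.5 244.2  51.2] F [ 2.3 -0.5  0.4] M [-0.06 -0.31 -0.04] w 22.3 ff 0.9
top knob [478.3 243.4  74.2] 37 latch -0.04764548196769214 42.69537555146343 expected [480.23714977 244.41598928]
side knob [479.8 241.3  71.8] 34 latch -0.021854087654263443 45.01829270809064 expected [480.23714977 244.41598928]
end t 30.61 p [400.2 -39.6 249.7] F [ 0.5 -0.3  0.5] M [ 0.02  0.01 -0.04] w 33.7 ff 0.0
```

View pics/side_end.png

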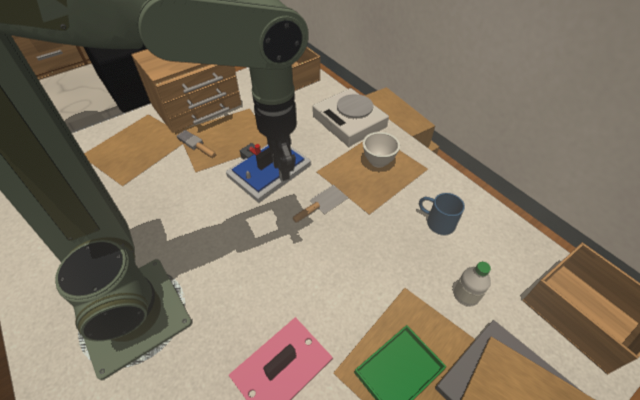

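The side view shows the plate seated and the latch across it (knob about 255,150). The measured latch angle is about 0, and the stop force was light, so I push once more to confirm the end stop.

```bash
python3 - <<'E'
from h import *
q=quat(A);t=np.array([np.cos(A),np.sin(A)])
k=knob(0)+np.array([-1,0])
ctrl.move_ptp([*k,150],q);print(ctrl.servo_line([*k,51],f_stop=8));ctrl.set_gripper(20)
h=ctrl.servo_line([*(k-9*t),51],max_speed=15,f_stop=10);s=st('push %s'%h)
ctrl.sleep(.3);s=st('hold')
print('offset along t',(np.array(s['tool_pos'][:2])-knob(0))@t)
ctrl.servo_line([*(k-1*t),51],max_speed=30)
ctrl.set_gripper(34);ctrl.servo_line([*k,160],max_speed=120)
ctrl.move_ptp([330,-150,280],quat(1.0));st('away')
im,d=snap('top','top_fin.png')
cv2.imwrite('pics/fin.png',cv2.resize(im[140:255,180:330,::-1],None,fx=4,fy=4,interpolation=cv2.INTER_CUBIC))
E
```

```text
False
push True t 33.61 p [479.5 244.6  51.6] F [ 1.  -0.9  1.7] M [ 0.02 -0.28 -0.02] w 20.0 ff 1.0
hold t 33.91 p [479.5 244.6  51.4] F [ 2.1 -0.4  0.5] M [ 0.06 -0.32 -0.04] w 19.8 ff 1.1
offset along t -0.7381532079120591
away t 37.12 p [ 330.3 -149.8  279.7] F [ 0.6 -0.2  0. ] M [ 0.02  0.02 -0.  ] w 33.9 ff 0.0
```

View pics/fin.png

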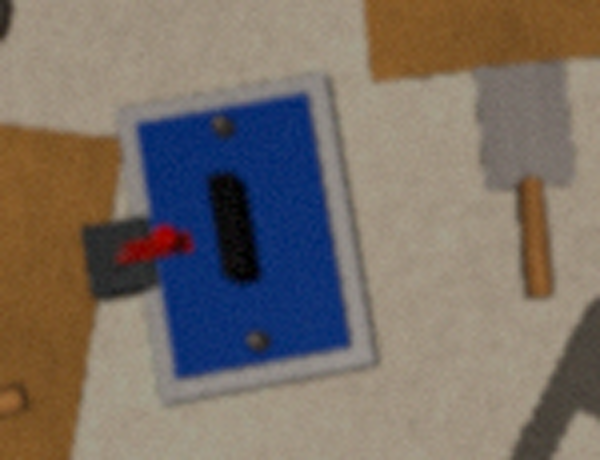

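```bash
python3 -c "
from plant import ctrl
print(ctrl.finish_job())"
```

```text
the job is handed in; nothing more can be done
None
```

The job is handed in: the latch was swung clear, the blue plate was lowered flush over the pins with light contact force only, and the latch was swung back across it to its end stop; the gripper let go and moved clear, and I touched nothing else on the counter.

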